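# Sort out two mixed-up screw lids of a pair of jars

## Task

The lids of these two storage jars have been mixed up on the sloping rack, and only trying tells which lid threads onto which jar. Match them by trial: set a lid on a jar with its bar over the white dots, screw it clockwise, and if it jams or will not drop in, try it on the other jar, until each lid is screwed fully home on its own jar with its bar over the red dots. Let go of both, and leave the green oil can and the round red tin where they stand.

Things in the scene. Friction and masses are not known exactly. Their poses are not given: they have to be found in the camera images.
- lid_1_bar (a point): Middle of the grip bar of one of two outwardly alike screw lids: 47 mm above the cap's lower edge, 18 mm below the bar's top. Dark wooden bar 16 mm thick, 66 mm long, 36 mm high, standing on the cap. z: up out of the lid, along its screw axis; y: along the bar; x: across it. At the start the lid lies on the rack tilted 27 degrees, its bar level, its top facing up and to the robot
- lid_1: The same lid: copper cap 72 mm across, 29 mm high, open below; with its bar 65 mm high, about 160 g. Origin at the centre of the cap's lower edge, axes as above. It is the same after half a turn: inside the skirt two lugs lie under the ends of the bar
- lid_2_bar (a point): The same point of the other lid, alike in all outer sizes; only its lugs differ. Which jar each lid fits changes from run to run and cannot be seen
- lid_2: The other lid, as lid_1
- near_jar_rim (a point): Centre of the open rim of one blue jar, 115 mm above the table, 30 mm above the jar's shoulder; neck 61 mm wide over its thread, body 86 mm wide. Axes as the board's. A lid fully home has its bar's middle 23 mm above this point and its bar along y, over the red dots
- far_jar_rim (a point): The same point of the other jar, 116 mm from the first along the board's x, with the same axes, dots and heights; it has the other thread
- near_white_dot (a point): Right-hand white dot on the shoulder of the near jar, 39 mm from its axis. The line through a jar's two white dots is its y axis turned 75 degrees counter-clockwise seen from above. A lid set down with its bar on this line (to about 4 degrees and 1.5 mm) sinks onto its own jar until the bar's middle is 27 mm above the rim, the cap 4 mm proud
- near_red_dot (a point): Left-hand red dot on the shoulder of the near jar, 39 mm from its axis on +y; its fellow is on -y. From the white dots the right lid turns clockwise 75 degrees to a stop; its thread leads it down the 4 mm on the way, nearly all between 5 and 65 degrees of turn. The thread has 1.5 mm of play up and down, so go down with it
- jar_board: Wooden board with the two jars, fixed; 232 x 104 x 15 mm, origin under its centre, z up, x from near jar to far jar. On a wrong jar a lid either cannot enter and stays 15 to 20 mm proud, or sinks as far as the right one but jams within about 15 degrees of turn and stays 4 mm proud; lift it off straight, with its bar over the white dots
- lid_rack: Fixed sloping wooden lid rack: board 98 x 184 mm rising away from the robot at 27 degrees along its x; the lids lie side by side, 92 mm apart along its y, each against two brass pins 14 mm high. Origin under its centre, on the table; z up
- oil_can: Green oil can with a brass spout, 76 mm across, 136 mm high, standing loose; origin under its centre
- nail_tin: Round red tin, 67 mm across, 48 mm high, standing loose; origin under its centre

How it is judged:
On the way:
1. one of the lids is screwed fully home on one of the jars (((z of lid_1_bar in the frame of near_jar_rim between 0.021 and 0.025 m and horizontal distance between lid_1_bar and near_jar_rim below 0.004 m and angle between the y axis of lid_1_bar and the y axis of near_jar_rim, either way round below 0.175 rad) or (z of lid_1_bar in the frame of far_jar_rim between 0.021 and 0.025 m and horizontal distance between lid_1_bar and far_jar_rim below 0.004 m and angle between the y axis of lid_1_bar and the y axis of far_jar_rim, either way round below 0.175 rad) or (z of lid_2_bar in the frame of near_jar_rim between 0.021 and 0.025 m and horizontal distance between lid_2_bar and near_jar_rim below 0.004 m and angle between the y axis of lid_2_bar and the y axis of near_jar_rim, either way round below 0.175 rad) or (z of lid_2_bar in the frame of far_jar_rim between 0.021 and 0.025 m and horizontal distance between lid_2_bar and far_jar_rim below 0.004 m and angle between the y axis of lid_2_bar and the y axis of far_jar_rim, either way round below 0.175 rad))), for 0.2 s.
At the end, for the whole second after the job is handed in: Each jar carries one of the lids, screwed fully home: bar centre within 2 mm of 23 mm above the rim and within 4 mm of the jar's axis, bar within 10 degrees of the line through the red dots; both lids at rest (((z of lid_1_bar in the frame of near_jar_rim between 0.021 and 0.025 m and horizontal distance between lid_1_bar and near_jar_rim below 0.004 m and angle between the y axis of lid_1_bar and the y axis of near_jar_rim, either way round below 0.175 rad and z of lid_2_bar in the frame of far_jar_rim between 0.021 and 0.025 m and horizontal distance between lid_2_bar and far_jar_rim below 0.004 m and angle between the y axis of lid_2_bar and the y axis of far_jar_rim, either way round below 0.175 rad) or (z of lid_1_bar in the frame of far_jar_rim between 0.021 and 0.025 m and horizontal distance between lid_1_bar and far_jar_rim below 0.004 m and angle between the y axis of lid_1_bar and the y axis of far_jar_rim, either way round below 0.175 rad and z of lid_2_bar in the frame of near_jar_rim between 0.021 and 0.025 m and horizontal distance between lid_2_bar and near_jar_rim below 0.004 m and angle between the y axis of lid_2_bar and the y axis of near_jar_rim, either way round below 0.175 rad)) and linear speed of each of lid_1, lid_2 below 0.01 m/s); the robot touches nothing.
It fails at once if the oil can is pushed more than 3 cm away or knocked over (distance of oil_can from where it was at the start of the episode above 0.03 m or angle between oil_can's own z axis and vertical above 0.5 rad).
It fails at once if the nail tin is pushed more than 3 cm away or knocked over (distance of nail_tin from where it was at the start of the episode above 0.03 m or angle between nail_tin's own z axis and vertical above 0.5 rad).
It also fails if it takes over 72 s, if anything falls off the work surface, if the arm or the gripper's body presses on something with over 40 N, if the wrist force passes 120 N, or if a joint passes its speed limit or range.

## Robot

A 6-joint arm with a two-finger parallel gripper is mounted at the origin on the work surface; the furniture and walls round the work are solid. World frame = base frame: x ahead of the robot, y to its left, z up, the work surface at z = 0. Lengths are in m, angles in rad, forces in N, time in s.
With the tool pointing down it reaches from about 0.275 to 0.825 m from the base axis. Payload 4.9 kg.
Tool frame: the origin (TCP) lies midway between the tips of the shut fingers; the grasp point (between the pads) lies 19 mm behind it (bot.grip_depth is the distance from the TCP to the grasp point, in m); z points along the fingers, y is the line along which they close (so a half turn about z gives the same grasp; the last joint's range is limited). The gripper opens to 85 mm and grips with 20 to 120 N. Pads are 22 mm wide; open, the fingers measure 114 mm over their backs; the gripper's body (76 mm by 85 mm) begins 54 mm behind the grasp point. The pads swing forward as they close: fully open they stand 13 mm farther back than shut.
Start: joints at [-1.292, 0.326, -0.193, 1.052, 0, 1.437], TCP at [0.221, -0.504, 0.231] pointing down, gripper open.
Joint ranges: [-2.65, 2.65], [-0.97, 1.79], [-1.3, 1.35], [-1.93, 2.1], [-1.47, 1.37], [-3.14, 3.14]. Speed limits (rad/s): [2.57, 2.57, 3.14, 3.14, 3.14, 3.14].

## Interface

Orientations are given as a unit quaternion [w, x, y, z].
In Python, from cell import bot gives the robot as it stands. Calls block until the motion is done:
- bot.move_pose(position, orientation): joint-space move of the TCP to a pose.
- bot.move_linear(position, speed=0.15, rotation=None, until_force=None): straight line of the TCP; rotation=None keeps the orientation; speed is the mean speed in m/s. With until_force (N) it stops when the force on the tool has changed by that much, and returns True; else False.
- bot.goto_joints(angles): joint-space move.
- bot.set_gripper(opening, grasp_force=None): opening from 0.0 (shut) to 1.0 (fully open); grasp_force is the grip in N (None keeps the last); returns when the fingers have stopped.
- bot.wait(seconds).
- bot.solve_ik(position, orientation): joint angles nearest the present ones, or None.
- bot.camera(name): name is "side" or "top" or "wrist"; returns the picture (400x640x3 uint8, red, green, blue); there is no depth.
- bot.calibration(name): a dict with "mtx" (3x3 intrinsics, pixels), "extrinsics" (4x4, takes a point from world to camera coordinates); the wrist camera has in their place "hand_eye" (4x4, takes a point from camera to tool coordinates, whose origin is the TCP and whose axes are the flange's). Camera axes: x right, y down, z forward; pixel columns grow to the right and rows downward; lengths in m; the calibration is good to about 2 mm. A picture is of the moment at which its call begins: read the wrist's pose just before it. calibration takes no time and is no camera call.
A pose or a line that the arm cannot do raises bot.PlanningError and nothing moves.
- bot.close_job(): hands the job in; it is judged then, once.
Trained networks look in the newest picture that a camera, given by its name, has taken for a name from the list of things; names that differ only in an ending like _2 or _b are one class to them, and where a whole thing is asked for, a point or a joint stands for the part that bears it (a point fixed in the world has none). Each returns a list of dicts, best first, with "confidence" (0 to 1); they miss things now and then, are a little off and sometimes report something else, mostly with a low value. They report only what shows in the picture. A call takes as long as a camera call.
- bot.search_frame(camera, thing): "bbox" ([left, top, width, height] in pixels, round what is visible of it).
Readings, each from a call of its own:
- bot.read_clock(): time.
- bot.read_joint_positions(): joint angles.
- bot.read_joint_vel(): joint speeds.
- bot.read_joint_efforts(): joint torques, N m.
- bot.read_position(): TCP position.
- bot.read_tool_rot(): TCP orientation.
- bot.read_ft_force(): force on the tool from outside, world axes, zero at the start.
- bot.read_moment(): the same for the moment, N m.
- bot.read_gripper_width(): opening from 0.0 (shut) to 1.0 (fully open).
- bot.read_finger_force(): force on a finger pad.
Only numpy, scipy, OpenCV 4.12 (cv2) and the standard library are available. Lean on these libraries where they do the work, as an engineer would, in place of code of your own. Each camera call takes 0.05 s, during which the arm holds its last target. There are 200 camera calls.

## Working session

There is one attempt and no reset: what is moved stays moved. The work goes in short steps, each a Python script; the robot and the scene stay as the last script left them, time stands still between calls to the robot, and variables do not carry over. Pictures are saved under pics/ and viewed, at most 11 in all, crops included, and the job is handed in when it is done.

```bash
mkdir -p pics; ls; python3 - <<'E'
from cell import bot
import cv2, numpy as np
for n in ("side","top","wrist"):
    im=bot.camera(n); cv2.imwrite(f"pics/{n}0.png",im[:,:,::-1])
    c=bot.calibration(n); print(n,{k:np.round(v,4).tolist() for k,v in c.items()})
    if n!="wrist":
        for t in ("lid_1_bar","lid_1","near_jar_rim","far_jar_rim","near_white_dot","near_red_dot","jar_board","lid_rack","oil_can","nail_tin"):
            print(t,[(np.round(d["bbox"],1).tolist(),round(d["confidence"],2)) for d in bot.search_frame(n,t)][:4])
print(bot.read_clock(),bot.grip_depth,bot.read_tool_rot())
a=cv2.imread("pics/top0.png");b=cv2.imread("pics/side0.png")
E
```

```text
pics
side {'mtx': [[480.7946, 0.0, 323.0257], [0.0, 480.7946, 195.3779], [0.0, 0.0, 1.0]], 'extrinsics': [[-0.9818, -0.1897, 0.0072, 0.5273], [-0.0865, 0.4135, -0.9064, 0.1461], [0.1689, -0.8905, -0.4224, 0.9915], [0.0, 0.0, 0.0, 1.0]]}
lid_1_bar [([274.7, 223.8, 39.7, 37.4], 0.89)]
lid_1 [([276.4, 219.7, 36.4, 41.3], 0.75), ([297.0, 207.1, 34.5, 39.2], 0.59)]
near_jar_rim [([275.8, 177.6, 93.3, 46.5], 0.94)]
far_jar_rim [([277.1, 177.1, 96.5, 47.9], 0.84), ([367.0, 213.0, 34.1, 32.4], 0.28)]
near_white_dot [([273.0, 177.0, 101.7, 47.4], 0.66)]
near_red_dot [([274.8, 177.9, 97.6, 49.0], 0.62), ([261.2, 215.3, 78.2, 48.1], 0.48)]
jar_board [([275.4, 175.8, 96.8, 49.3], 0.68)]
lid_rack []
oil_can [([375.0, 240.7, 1.6, 15.3], 0.49)]
nail_tin [([367.9, 212.6, 33.7, 32.4], 0.85)]
top {'mtx': [[507.5036, 0.0, 326.6991], [0.0, 507.5036, 206.8262], [0.0, 0.0, 1.0]], 'extrinsics': [[0.0169, -0.9996, 0.0207, 0.0076], [-0.997, -0.0184, -0.0758, 0.5198], [0.0762, -0.0194, -0.9969, 1.0089], [0.0, 0.0, 0.0, 1.0]]}
lid_1_bar [([248.5, 158.5, 42.7, 41.2], 0.98), ([199.9, 243.6, 40.6, 41.3], 0.43)]
lid_1 [([250.6, 156.4, 41.9, 41.2], 0.93), ([298.1, 171.8, 40.5, 39.6], 0.61)]
near_jar_rim [([373.6, 134.5, 53.4, 114.2], 0.93)]
far_jar_rim [([376.3, 134.0, 58.1, 112.1], 0.58)]
near_white_dot [([377.4, 129.4, 53.1, 113.9], 0.72)]
near_red_dot []
jar_board [([377.0, 135.0, 53.2, 109.1], 0.66)]
lid_rack [([248.7, 148.6, 92.9, 67.0], 0.67), ([374.7, 136.2, 56.3, 108.6], 0.15)]
oil_can [([200.4, 243.2, 40.2, 40.8], 0.87)]
nail_tin [([332.4, 248.6, 33.5, 31.3], 0.63)]
wrist {'mtx': [[307.5366, 0.0, 317.2347], [0.0, 307.5366, 197.9212], [0.0, 0.0, 1.0]], 'hand_eye': [[-0.0001, -0.9571, -0.2899, 0.0747], [1.0, 0.0002, -0.0012, 0.0006], [0.0012, -0.2899, 0.9571, -0.1421], [0.0, 0.0, 0.0, 1.0]]}
1.15 0.0187 [2.55316362e-06 9.78776561e-01 2.04930339e-01 4.30324530e-06]
```

View pics/top0.png

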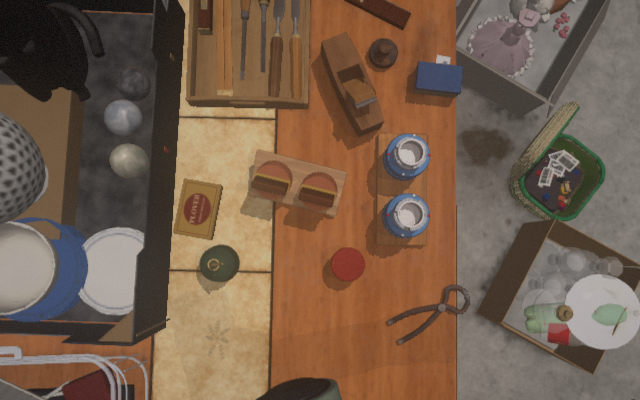

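View pics/side0.png

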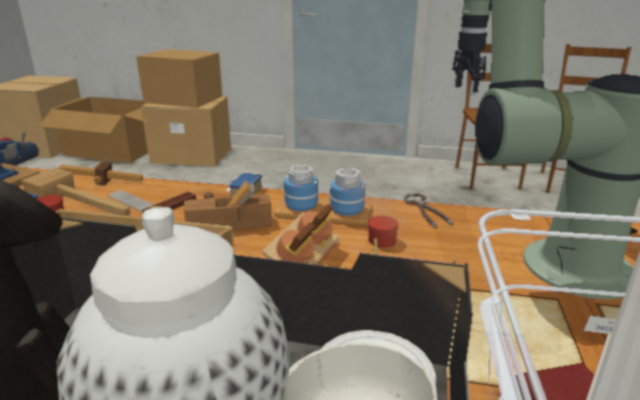

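```bash
cat > h.py <<'E'
from cell import bot
import cv2, numpy as np
from scipy.spatial.transform import Rotation as R
def q(rot): 
    v=rot.as_quat(); return [v[3],v[0],v[1],v[2]]
def rot(qq): return R.from_quat([qq[1],qq[2],qq[3],qq[0]])
def down(yaw):  # tool x at world yaw, z down
    return R.from_euler('z',yaw)*R.from_quat([1,0,0,0])
def cam(n):
    c=bot.calibration(n)
    if n!="wrist":
        T=np.linalg.inv(c["extrinsics"])
    else:
        T=np.eye(4); T[:3,:3]=rot(bot.read_tool_rot()).as_matrix(); T[:3,3]=bot.read_position(); T=T@c["hand_eye"]
    return c["mtx"],T
def ray(M,T,u,v):
    d=T[:3,:3]@np.linalg.solve(M,[u,v,1.]); return T[:3,3],d/np.linalg.norm(d)
def atz(M,T,u,v,z):
    o,d=ray(M,T,u,v); return o+d*(z-o[2])/d[2]
def proj(M,T,p):
    c=np.linalg.inv(T)@np.r_[p,1]; x=M@c[:3]; return x[:2]/x[2]
def shot(fn):
    M,T=cam("wrist"); im=bot.camera("wrist"); cv2.imwrite(f"pics/{fn}.png",im[:,:,::-1]); np.savez(f"pics/{fn}.npz",M=M,T=T); return im,M,T
E
python3 - <<'E'
from h import *
M,T=cam("top")
for n,u,v,z in (("near",409,216,.115),("far",411,156,.115),("l1",273,178,.09),("l2",319,190,.09),("can",219,263,.07),("tin",348,264,.048),("rack",297,183,.03)):
    print(n,np.round(atz(M,T,u,v,z),3))
bot.set_gripper(1.0)
for fn,p in (("wj",[.48,-.16,.235]),("wr",[.48,.05,.235])):
    bot.move_pose(p,q(down(0))); im,M,T=shot(fn); print(bot.read_clock())
    for t in ("lid_1_bar","lid_1","near_jar_rim","far_jar_rim","near_white_dot","near_red_dot"):
        print(t,[(np.round(d["bbox"],1).tolist(),round(d["confidence"],2)) for d in bot.search_frame("wrist",t)][:4])
E
```

```text
near [ 0.498 -0.133  0.115]
far [ 0.61  -0.136  0.115]
l1 [0.567 0.121 0.09 ]
l2 [0.546 0.033 0.09 ]
can [0.405 0.221 0.07 ]
tin [ 0.406 -0.026  0.048]
rack [0.566 0.078 0.03 ]
3.0
lid_1_bar [([2.4, 44.2, 81.4, 84.0], 0.83)]
lid_1 [([60.5, 67.4, 110.9, 82.9], 0.6), ([0.0, 47.0, 82.8, 79.0], 0.57)]
near_jar_rim [([244.6, 0.0, 99.0, 199.3], 0.77)]
far_jar_rim [([243.6, 0.0, 98.8, 200.0], 0.87)]
near_white_dot [([244.6, 0.0, 101.3, 202.9], 0.64)]
near_red_dot [([242.6, 0.0, 107.3, 201.5], 0.6)]
4.2
lid_1_bar [([194.9, 47.1, 88.5, 79.8], 0.97), ([424.7, 0.0, 141.3, 198.4], 0.7)]
lid_1 [([293.7, 67.5, 79.7, 83.9], 0.85), ([192.1, 48.5, 90.5, 77.2], 0.79)]
near_jar_rim [([428.3, 0.0, 135.8, 198.8], 0.98), ([192.4, 48.4, 91.2, 81.5], 0.7)]
far_jar_rim [([425.2, 0.0, 142.0, 202.7], 0.76)]
near_white_dot [([426.7, 1.0, 140.8, 202.1], 0.63)]
near_red_dot [([423.9, 0.3, 145.0, 202.5], 0.66)]
```

View pics/wj.png

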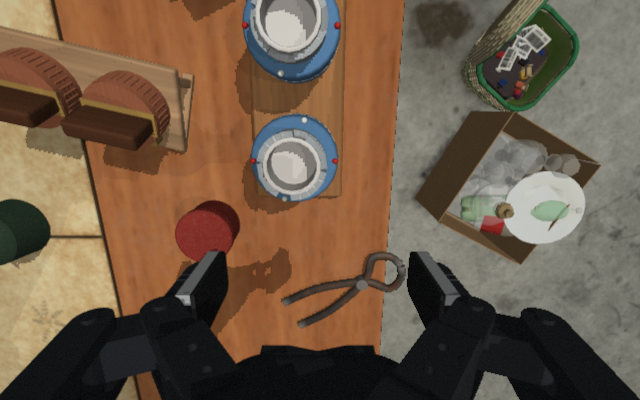

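View pics/wr.png

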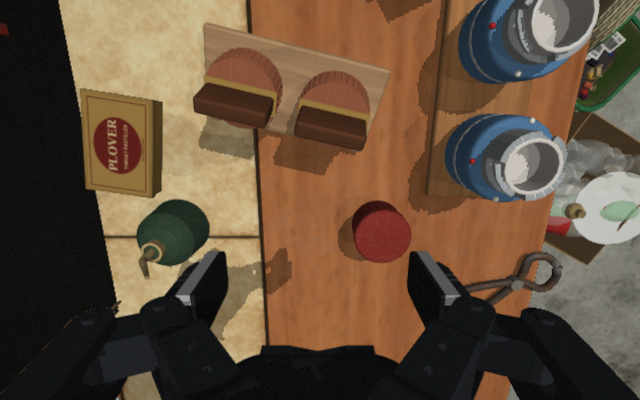

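```bash
cat >> h.py <<'E'
def lidrot(psi):  # tool rotation for gripping a lid on the rack (tool x along bar)
    xr=np.array([np.cos(psi),np.sin(psi),0]); y=np.array([-np.sin(psi),np.cos(psi),0])
    n=np.cos(np.radians(27))*np.array([0,0,1])-np.sin(np.radians(27))*xr
    return R.from_matrix(np.c_[y,np.cross(-n,y),-n])
E
python3 - <<'E'
from h import *
psi=np.radians(-13.4); Rl=lidrot(psi); z=Rl.as_matrix()[:,2]
for fn,p in (("l1",[.567,.121,.095]),("l2",[.546,.033,.095])):
    bot.move_pose(np.array(p)-.11*z,q(Rl)); shot(fn); print(bot.read_clock(),bot.read_joint_positions())
for fn,p in (("jn",[.498,-.134,.195]),("jf",[.612,-.135,.195])):
    bot.move_pose(p,q(down(np.radians(165)))); shot(fn); print(bot.read_clock(),bot.read_joint_positions())
ims=[cv2.imread(f"pics/{n}.png") for n in ("l1","l2","jn","jf")]
m=np.vstack([np.hstack([i[50:330,120:520] for i in ims[:2]]),np.hstack([i[50:330,120:520] for i in ims[2:]])])
cv2.imwrite("pics/mosaic1.png",m)
E
```

```text
5.575 [ 0.226613    0.079038   -0.7424185   0.32098029 -0.20347364  1.98852344]
6.075 [ 0.00674418 -0.01556741 -0.84680634  0.27920969 -0.10872994  1.7878221 ]
7.8083 [-4.04880950e-01  2.91504993e-01 -3.39662118e-01  9.39668055e-01
  2.23428712e-05 -1.43854834e-01]
8.3917 [-3.34333251e-01  4.92063856e-01 -3.43386910e-02  1.04605960e+00
 -1.87919977e-04 -7.29990433e-02]
```

View pics/mosaic1.png

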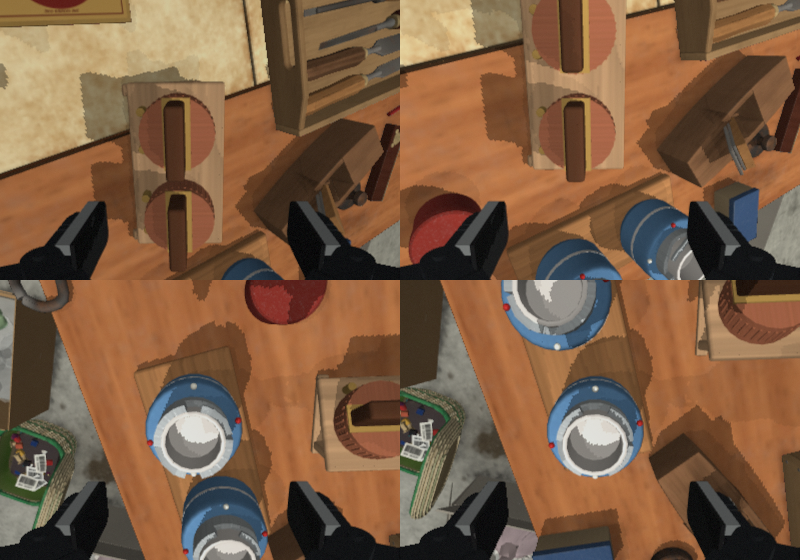

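```bash
python3 - <<'E'
from h import *
def ld(n):
    z=np.load(f"pics/{n}.npz"); return cv2.imread(f"pics/{n}.png"),z["M"],z["T"]
for n in ("jn","jf","wj"):
    im,M,T=ld(n); b,g,r=[im[:,:,i].astype(int) for i in range(3)]
    m=((r>110)&(g<70)&(b<80)).astype(np.uint8)
    k,l,s,c=cv2.connectedComponentsWithStats(m)
    for i in range(1,k):
        if 4<=s[i,4]<=90:
            p=atz(M,T,*c[i],.085+.002); print(n,"red",s[i,4],np.round(c[i],1),np.round(p,4))
    hsv=cv2.cvtColor(im,cv2.COLOR_BGR2HSV)
    m=((hsv[:,:,2]>200)&(hsv[:,:,1]<40)).astype(np.uint8)
    k,l,s,c=cv2.connectedComponentsWithStats(m)
    for i in range(1,k):
        if 8<=s[i,4]<=60:
            p=atz(M,T,*c[i],.087); 
            if .44<p[0]<.67 and -.2<p[1]<-.07: print(n,"white",s[i,4],np.round(c[i],1),np.round(p,4))
im,M,T=ld("l1")
for u,v in [(295,190),(284,190),(308,190),(295,150),(296,230),(330,180),(298,265),(255,180),(287,170),(295,160),(297,225)]: print((u,v),im[v,u].tolist())
im,M,T=ld("wr")
for u,v in [(235,95),(235,110),(215,110),(330,130),(235,60)]: print("wr",(u,v),im[v,u].tolist())
c=[cv2.resize(cv2.imread(f"pics/{n}.png")[y:y+130,x:x+130],(390,390),interpolation=cv2.INTER_NEAREST) for n,x,y in (("l1",230,130),("l2",230,130))]
cv2.imwrite("pics/crop.png",np.hstack(c))
E
```

```text
jn red 6 [362.7   1.8] [ 0.3682 -0.0649  0.087 ]
jn red 4 [428.   1.] [ 0.3797 -0.0198  0.087 ]
jn red 28 [307.   14.8] [ 0.3659 -0.1053  0.087 ]
jn red 26 [360.3  15.4] [ 0.3761 -0.0684  0.087 ]
jn red 7 [365.   13.1] [ 0.3756 -0.0648  0.087 ]
jn red 4 [306.2  22.5] [ 0.3705 -0.1072  0.087 ]
jn red 7 [361.6  23.6] [ 0.3815 -0.0686  0.087 ]
jn red 61 [439.8  33. ] [ 0.4023 -0.0147  0.087 ]
jn red 4 [361.8  33.2] [ 0.3877 -0.0699  0.087 ]
jn red 4 [314.2  50.2] [ 0.3897 -0.1064  0.087 ]
jn red 13 [321.8  52.1] [ 0.3923 -0.1012  0.087 ]
jn red 7 [315.4  54. ] [ 0.3924 -0.1062  0.087 ]
jn red 17 [315.7  59.6] [ 0.3962 -0.107   0.087 ]
jn red 7 [364.  62.] [ 0.4071 -0.0725  0.087 ]
jn red 14 [342.4 102. ] [ 0.4307 -0.0948  0.087 ]
jn red 8 [352.9 103.1] [ 0.4336 -0.0872  0.087 ]
jn red 8 [360.1 106.8] [ 0.4377 -0.0823  0.087 ]
jn red 4 [341.2 107.2] [ 0.4343 -0.0966  0.087 ]
jn red 13 [320.5 115.5] [ 0.4361 -0.1139  0.087 ]
jn red 13 [324.8 113. ] [ 0.4351 -0.1101  0.087 ]
jn red 10 [361.6 117.6] [ 0.446 -0.083  0.087]
jn red 8 [316.8 119.6] [ 0.4384 -0.1175  0.087 ]
jn red 29 [358.7 126
[... 6073 characters left out ...]
wj red 4 [151.8 105. ] [ 0.5546 -0.0112  0.087 ]
wj red 7 [160. 107.] [ 0.5529 -0.0184  0.087 ]
wj red 19 [252.4 160.2] [ 0.5043 -0.099   0.087 ]
wj red 21 [335.  160.6] [ 0.5038 -0.1776  0.087 ]
wj white 9 [303.9 119.3] [ 0.5419 -0.1485  0.087 ]
wj white 22 [310.  184.5] [ 0.4804 -0.1537  0.087 ]
(295, 190) [31, 48, 77]
(284, 190) [28, 47, 64]
(308, 190) [67, 126, 162]
(295, 150) [32, 61, 78]
(296, 230) [30, 45, 73]
(330, 180) [63, 88, 147]
(298, 265) [31, 47, 78]
(255, 180) [65, 90, 113]
(287, 170) [34, 48, 76]
(295, 160) [30, 47, 76]
(297, 225) [32, 49, 78]
wr (235, 95) [24, 38, 61]
wr (235, 110) [30, 46, 76]
wr (215, 110) [27, 42, 70]
wr (330, 130) [39, 57, 92]
wr (235, 60) [57, 82, 136]
```

View pics/crop.png

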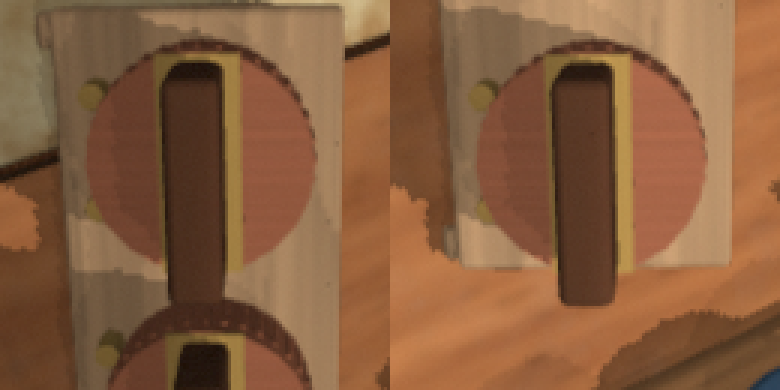

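```bash
cat > fit.py <<'E'
from h import *
from scipy.optimize import minimize
C=np.array([[a*8,b*33,c*18] for a in(-1,1) for b in(-1,1) for c in(-1,1)])/1000.
V={}
for n in ("l1","l2","wr"):
    z=np.load(f"pics/{n}.npz"); im=cv2.imread(f"pics/{n}.png")
    V[n]=(z["M"],z["T"],((im[:,:,2]<95)&(im[:,:,1]<66)&(im[:,:,0]<55)).astype(np.float32))
def hull(n,p,psi):
    M,T,_=V[n]; Rl=lidrot(psi).as_matrix(); A=np.c_[np.cross(Rl[:,0],-Rl[:,2]),Rl[:,0],-Rl[:,2]]
    return cv2.convexHull(np.array([proj(M,T,p+A@c) for c in C],np.float32)).reshape(-1,2)
def cost(x,views,x0,rois):
    s=0
    for n in views:
        m=np.zeros((400,640),np.uint8); cv2.fillConvexPoly(m,np.round(hull(n,x[:3],x[3])*16).astype(np.int32),255,cv2.LINE_AA,4)
        m=m/255.; k=V[n][2]*rois[n]; s+=1-np.minimum(m,k).sum()/np.maximum(m,k).sum()
    return s/len(views)
def run(x0,views,free):
    for it in range(3):
        rois={}
        for n in views:
            m=np.zeros((400,640),np.uint8); cv2.fillConvexPoly(m,hull(n,x0[:3],x0[3]).astype(np.int32),1)
            rois[n]=cv2.dilate(m,np.ones((2*(12-3*it)+1,)*2))
        f=lambda y:cost(np.r_[y,x0[len(y):]] if free==4 else np.array([y[0],y[1],y[2],x0[3]]),views,x0,rois)
        y0=x0[:free]; sx=np.vstack([y0]+[y0+np.eye(free)[i]*[.004,.004,.004,.04][i] for i in range(free)])
        r=minimize(f,y0,method="Nelder-Mead",options=dict(initial_simplex=sx,xatol=1e-5,fatol=1e-5)); x0=np.r_[r.x,x0[free:]]
    return x0,r.fun
E
python3 - <<'E'
from fit import *
for nm,p0,own in (("lid1",[.553,.122,.085],"l1"),("lid2",[.532,.034,.085],"l2")):
    x0=np.r_[p0,np.radians(-13.4)]
    for vs in (["l1","l2","wr"],[own,"wr"],[own]):
        x,f=run(x0,vs,4); print(nm,vs,np.round(x[:3],4),round(np.degrees(x[3]),2),"cost",round(f,3))
E
```

```text
lid1 ['l1', 'l2', 'wr'] [0.5559 0.1247 0.0762] -13.57 cost 0.21
lid1 ['l1', 'wr'] [0.555  0.1237 0.0785] -13.47 cost 0.186
lid1 ['l1'] [0.5521 0.1257 0.0869] -13.6 cost 0.205
lid2 ['l1', 'l2', 'wr'] [0.5351 0.0355 0.0769] -14.28 cost 0.227
lid2 ['l2', 'wr'] [0.5353 0.0363 0.0748] -14.12 cost 0.207
lid2 ['l2'] [0.5368 0.0411 0.0767] -14.92 cost 0.299
```

```bash
python3 - <<'E'
from fit import *
o=[]
for n,x,u,v in (("l1",[.5559,.1247,.0762,np.radians(-13.4)],225,130),("l2",[.5351,.0355,.0769,np.radians(-13.4)],225,130),("wr",[.5559,.1247,.0762,np.radians(-13.4)],170,40),("wr",[.5351,.0355,.0769,np.radians(-13.4)],270,60)):
    im=cv2.imread(f"pics/{n}.png")[v:v+130,u:u+130]; m=V[n][2][v:v+130,u:u+130]
    h=hull(n,np.array(x[:3]),x[3])-[u,v]
    a=cv2.resize(im,(390,390),interpolation=0)
    mm=cv2.resize(m,(390,390),interpolation=0).astype(np.uint8); cs,_=cv2.findContours(mm,0,2); cv2.drawContours(a,cs,-1,(0,255,0),1)
    cv2.polylines(a,[np.round((h+.5)*3).astype(np.int32)],True,(255,0,255),1); o.append(a[:300])
cv2.imwrite("pics/ov.png",np.vstack([np.hstack(o[:2]),np.hstack(o[2:])]))
E
```

```text
(no output)
```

View pics/ov.png

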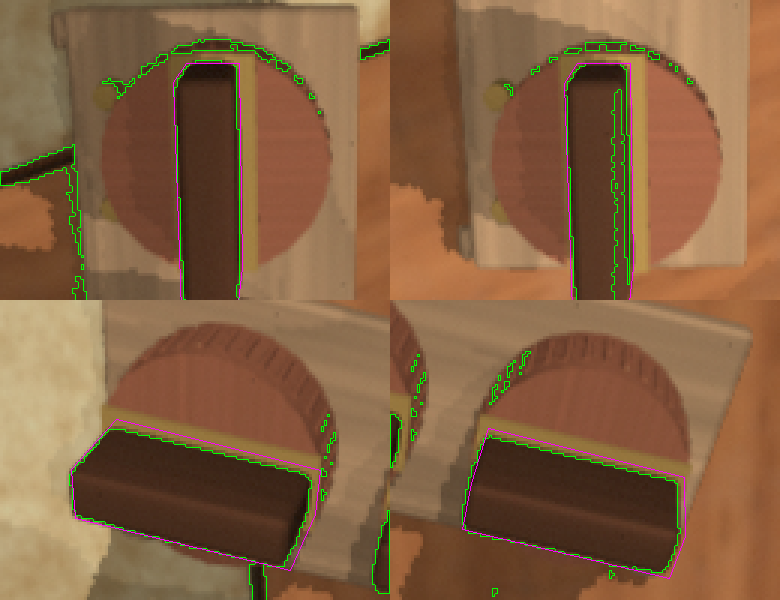

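```bash
sed -i 's/((im\[:,:,2\]<95).*astype(np.float32))/cv2.morphologyEx(((im[:,:,2]<112)\&(im[:,:,1]<76)\&(im[:,:,0]<62)).astype(np.uint8),cv2.MORPH_OPEN,np.ones((7,7))).astype(np.float32))/' fit.py; python3 - <<'E'
from fit import *
for nm,p0,own in (("lid1",[.5559,.1247,.0762],"l1"),("lid2",[.5351,.0355,.0769],"l2")):
    x0=np.r_[p0,np.radians(-13.3)]
    for vs,fr in ((["l1","l2","wr"],4),([own,"wr"],4),(["l1","l2"],3),([own],3)):
        x,f=run(x0,vs,fr); print(nm,vs,np.round(x[:3],4),round(np.degrees(x[3]),2),"cost",round(f,3))
E
```

```text
lid1 ['l1', 'l2', 'wr'] [0.5537 0.1252 0.0794] -12.74 cost 0.193
lid1 ['l1', 'wr'] [0.5534 0.1252 0.0793] -12.49 cost 0.212
lid1 ['l1', 'l2'] [0.5584 0.1253 0.0714] -13.3 cost 0.183
lid1 ['l1'] [0.53   0.1412 0.1375] -13.3 cost 0.269
lid2 ['l1', 'l2', 'wr'] [0.5324 0.0374 0.0828] -11.16 cost 0.235
lid2 ['l2', 'wr'] [0.5331 0.0384 0.0812] -13.13 cost 0.172
lid2 ['l1', 'l2'] [0.5389 0.032  0.0657] -13.3 cost 0.219
lid2 ['l2'] [0.5407 0.0297 0.0602] -13.3 cost 0.06
```

```bash
cat >> h.py <<'E'
PSI=np.radians(-13.3)
LID={1:np.array([.5555,.1248,.078]),2:np.array([.5345,.036,.078])}
def pick(i):
    Rl=lidrot(PSI); z=Rl.as_matrix()[:,2]; g=LID[i]+.0137*z
    bot.set_gripper(.6)
    bot.move_pose(g-.08*z,q(Rl))
    hit=bot.move_linear(g,speed=.08,until_force=8)
    bot.set_gripper(0,grasp_force=60)
    w=bot.read_gripper_width(); print("pick",i,hit,"w",w,"F",bot.read_finger_force(),bot.read_position(),g,bot.read_ft_force())
    bot.move_linear(bot.read_position()+np.array([0,0,.10]),speed=.12)
    print(bot.read_clock(),bot.read_gripper_width(),bot.read_ft_force())
E
python3 - <<'E'
from h import *
pick(2); im,M,T=shot("held"); print(proj(M,T,T[:3,3]*0+bot.read_position()))
cv2.imwrite("pics/heldc.png",cv2.resize(cv2.imread("pics/held.png")[120:400,170:470],None,fx=2,fy=2))
E
```

```text
pick 2 False w 0.1783598355993867 F 58.79823088645935 [0.54062642 0.03467749 0.06634672] [0.54055285 0.03456917 0.06579321] [-2.35980163  0.39472501  6.41732781]
13.0 0.1777743341233344 [-0.13266247 -0.03558904 -1.53632082]
[315.62495837 256.08409353]
```

View pics/heldc.png

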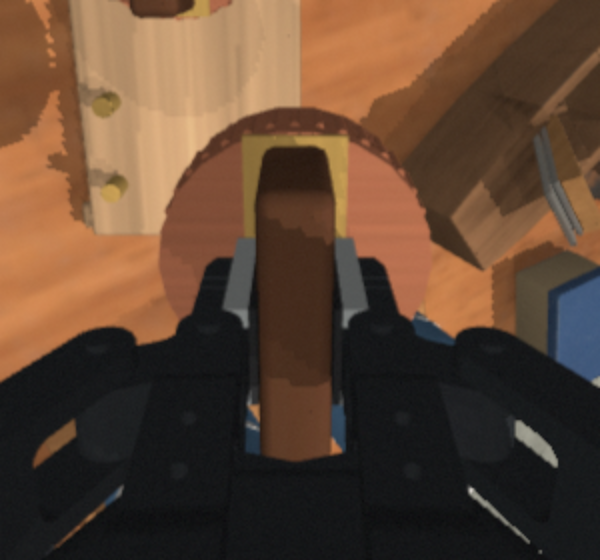

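```bash
python3 - <<'E'
from h import *
c=bot.calibration("wrist"); M,H=c["mtx"],c["hand_eye"]
def pt(x,y,z): return proj(M,H,np.array([x,y,z]))
for dz in (0,.003,-.003):
  for nm,x,y,z in (("bartop+x",.033,0,-.0317),("barbot+x",.033,0,.0043),("caplow",.036,0,.0333),("caplowR",0,.036,.0333),("captopR",.0,.036,.0043),("captop+x",.036,0,.0043)):
    a=pt(x,y,z+dz); b=pt(x+.001,y,z+dz); print(dz,nm,"crop",np.round((a-[170,120])*2,1),"per mm x",np.round((b-a)*2,2))
E
```

```text
0 bartop+x crop [291.  194.2] per mm x [-0.01 -4.95]
0 barbot+x crop [292.  143.3] per mm x [-0.01 -3.92]
0 caplow crop [292.4 106.4] per mm x [-0.01 -3.39]
0 caplowR crop [409.9 221.4] per mm x [ 0.18 -3.02]
0 captopR crop [429.6 264.7] per mm x [ 0.24 -3.47]
0 captop+x crop [291.9 131.5] per mm x [-0.01 -3.96]
0.003 bartop+x crop [291.1 188.9] per mm x [-0.01 -4.84]
0.003 barbot+x crop [292.  140.1] per mm x [-0.01 -3.85]
0.003 caplow crop [292.5 104.3] per mm x [-0.   -3.33]
0.003 caplowR crop [408.1 217.6] per mm x [ 0.17 -2.98]
0.003 captopR crop [427.3 259.5] per mm x [ 0.23 -3.42]
0.003 captop+x crop [292.  128.5] per mm x [-0.01 -3.89]
-0.003 bartop+x crop [290.9 199.9] per mm x [-0.01 -5.06]
-0.003 barbot+x crop [291.9 146.6] per mm x [-0.01 -3.99]
-0.003 caplow crop [292.4 108.6] per mm x [-0.01 -3.44]
-0.003 caplowR crop [411.6 225.2] per mm x [ 0.18 -3.06]
-0.003 captopR crop [432.1 270. ] per mm x [ 0.25 -3.52]
-0.003 captop+x crop [291.9 134.6] per mm x [-0.01 -4.03]
```

```bash
cat >> h.py <<'E'
JAR={"near":np.array([.5033,-.1380]),"far":np.array([.6192,-.1383])}
Y0=np.radians(164.8)
def setdown(j,dx=0,dy=0,dyaw=0,approach=True):
    xy=JAR[j]+[dx,dy]; D=down(Y0+dyaw)
    if approach: 
        bot.move_pose([*xy,.215],q(D)); bot.move_linear([*xy,.165],speed=.12)
    hit=bot.move_linear([*xy,.120],speed=.025,until_force=6)
    print("setdown",j,dx,dy,hit,"z",bot.read_position(),"F",np.round(bot.read_ft_force(),1),"M",np.round(bot.read_moment(),2),"t",bot.read_clock())
    return bot.read_position()[2]
E
python3 - <<'E'
from h import *
setdown("near")
E
```

```text
setdown near 0 0 True z [ 0.50330351 -0.13801694  0.14317023] F [-1.5 -0.2  6.2] M [-0.01  0.17  0.04] t 16.2667
```

```bash
python3 - <<'E'
from h import *
p=bot.read_position(); bot.move_linear([p[0],p[1],.20],speed=.15)
setdown("far")
E
```

```text
setdown far 0 0 True z [ 0.61908484 -0.13828461  0.12782967] F [ 0.2 -0.6  5. ] M [0.   0.08 0.02] t 19.25
```

```bash
cat >> h.py <<'E'
def screw(j,z0,steps=(8,16,24,35,45,55,65,72,77),start=0):
    xy=JAR[j]; F=[]
    for a in steps:
        dz=.004*np.clip((a-5)/60,0,1)
        bot.move_linear([*xy,z0-dz-.0003],speed=.0012 if a>8 else .0005,rotation=q(down(Y0-np.radians(a)))) if False else turn(xy,z0-dz,a)
        m=bot.read_moment(); f=bot.read_ft_force(); t=bot.read_tool_rot(); yaw=np.degrees(2*np.arctan2(t[2],t[1]))
        print(a,"yaw",round(yaw,1),"z",round(bot.read_position()[2],4),"F",np.round(f,1),"M",np.round(m,2),"w",round(bot.read_gripper_width(),3),"t",round(bot.read_clock(),1))
        if abs(m[2])>1.2 or abs(f[2])>30: print("STOP"); return a
    return None
def turn(xy,z,a):
    bot.move_pose([*xy,z],q(down(Y0-np.radians(a))))
E
python3 - <<'E'
from h import *
print(np.degrees(2*np.arctan2(*np.array(bot.read_tool_rot())[[2,1]])))
screw("far",.1280,steps=(8,16,24))
E
```

```text
164.80029315740973
8 yaw 157.0 z 0.1278 F [0.5 0.4 1.2] M [-0.06 -0.09  0.01] w 0.178 t 19.5
16 yaw 149.1 z 0.1278 F [-0.2  0.6  3. ] M [ 0.04 -0.13 -0.03] w 0.174 t 19.8
24 yaw 141.0 z 0.1278 F [-0.1 -0.   5.3] M [ 0.05  0.01 -0.12] w 0.182 t 20.0
```

```bash
python3 - <<'E'
from h import *
for a in (28,32):
    if screw("far",.1280,steps=(a,)): break
    bot.wait(.2); print(bot.read_position(),np.round(bot.read_moment(),2),np.round(bot.read_ft_force(),1))
E
```

```text
28 yaw 137.0 z 0.1277 F [ 0.1 -0.4  6.3] M [-0.01  0.09 -0.07] w 0.183 t 20.3
[ 0.62009695 -0.13880851  0.12771932] [-0.02  0.13 -0.16] [0.1 0.2 5.5]
32 yaw 133.0 z 0.1276 F [-0.8  0.3  7.8] M [-0.02  0.15 -0.12] w 0.174 t 20.7
[ 0.62018148 -0.13884894  0.12763146] [ 0.02  0.12 -0.15] [-1.1 -0.6  7.5]
```

```bash
python3 - <<'E'
from h import *
im,M,T=shot("scr"); bot.camera("side"); s=bot.camera("side")[:,:,::-1]
a=cv2.resize(cv2.imread("pics/scr.png")[120:400,170:470],(400,373)); b=cv2.resize(s[130:270,250:400],(400,373),interpolation=2)
cv2.imwrite("pics/scrc.png",np.hstack([a,b]))
E
```

```text
(no output)
```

View pics/scrc.png

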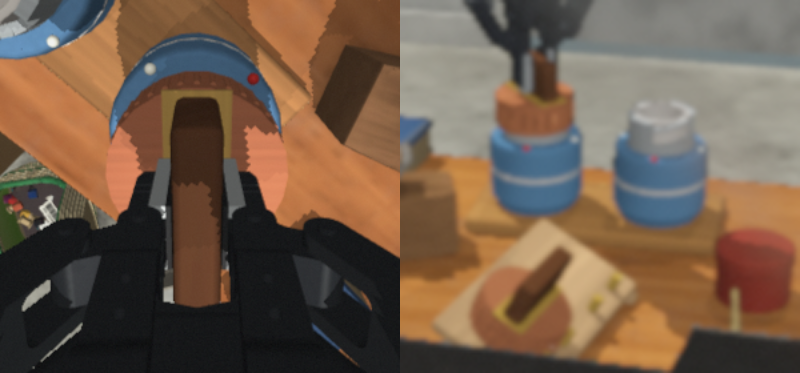

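```bash
python3 - <<'E'
from h import *
screw("far",.1280,steps=(40,48,56,64))
E
```

```text
40 yaw 125.0 z 0.1272 F [-0.3 -0.7  7.3] M [-0.04 -0.01 -0.14] w 0.174 t 21.3
48 yaw 117.1 z 0.1261 F [-0.2 -0.3  6. ] M [-0.12  0.05 -0.22] w 0.181 t 21.6
56 yaw 109.2 z 0.1249 F [ 0.  -0.7  4.5] M [-0.24  0.16 -0.16] w 0.177 t 21.9
64 yaw 101.2 z 0.1239 F [ 0.1 -0.8  1.9] M [-0.27  0.08 -0.05] w 0.18 t 22.1
```

```bash
python3 - <<'E'
from h import *
screw("far",.1278,steps=(70,74,76,78))
im,M,T=shot("home2")
E
```

```text
70 yaw 95.1 z 0.1239 F [ 0.3 -0.4  2.5] M [-0.19 -0.18  0.  ] w 0.18 t 22.4
74 yaw 91.1 z 0.1239 F [ 0.8 -0.1  1.7] M [-0.08 -0.19 -0.02] w 0.176 t 22.6
76 yaw 89.0 z 0.1238 F [-1.4  0.3  4.5] M [0.07 0.07 0.06] w 0.174 t 22.9
78 yaw 87.0 z 0.1239 F [-0.9  0.1  4.1] M [0.06 0.19 0.78] w 0.183 t 23.1
```

```bash
python3 - <<'E'
from h import *
p=bot.read_position(); print(p)
bot.set_gripper(.5); bot.move_linear([p[0],p[1],.21],speed=.15)
pick(1); shot("held1")
cv2.imwrite("pics/held1c.png",cv2.resize(cv2.imread("pics/held1.png")[120:400,170:470],None,fx=2,fy=2))
E
```

```text
[ 0.61904633 -0.13805184  0.12384027]
pick 1 False w 0.17899011701213555 F 58.97173047065735 [0.56155417 0.12356683 0.06633196] [0.56155285 0.12336917 0.06579321] [-4.46741918  0.55307649  5.02902811]
28.2167 0.1726666070141092 [-0.04915138  0.09450912 -3.13081991]
```

View pics/held1c.png

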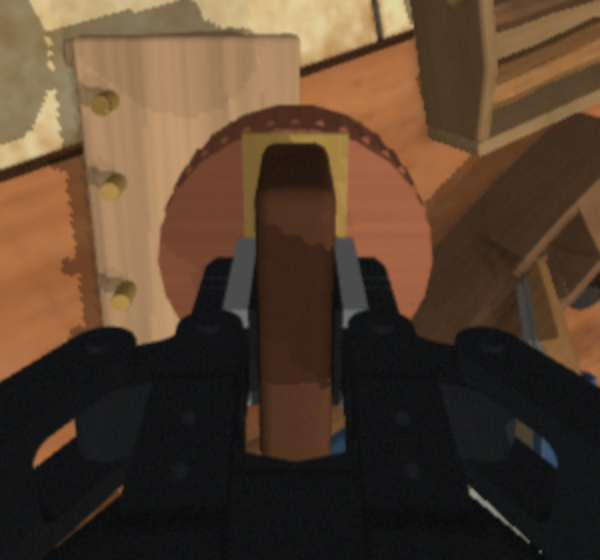

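```bash
sed -i 's/^def turn(xy,z,a):/def turn(xy,z,a):\n    y=Y0-np.radians(a); xy=np.array(xy)-OFF*np.array([np.cos(y),np.sin(y)])/; s/^PSI=/OFF=.0008\nPSI=/' h.py; python3 - <<'E'
from h import *
z=setdown("near",dx=.0008,dy=-.0002)
if z<.132: screw("near",.1280,steps=(8,16,24,32,40,48,56,64,70,74,76,78))
print(bot.read_position(),np.round(bot.read_moment(),2))
E
```

```text
setdown near 0.0008 -0.0002 True z [ 0.50404377 -0.13817898  0.12750208] F [-0.3  0.3  4.5] M [0.05 0.09 0.02] t 32.0
8 yaw 157.0 z 0.1278 F [ 0.6  0.  -1.8] M [-0.01  0.03 -0.  ] w 0.179 t 32.3
16 yaw 149.1 z 0.1275 F [ 0.4 -0.2  1.4] M [-0.   -0.03 -0.07] w 0.178 t 32.5
24 yaw 141.1 z 0.127 F [-0.5 -1.4  2.5] M [-0.14 -0.01 -0.03] w 0.178 t 32.8
32 yaw 133.1 z 0.1263 F [-0.3 -0.4  1.9] M [-0.23  0.04 -0.14] w 0.176 t 33.0
40 yaw 125.2 z 0.1256 F [-0.2 -0.5  1.3] M [-0.23  0.05 -0.  ] w 0.177 t 33.3
48 yaw 117.2 z 0.1249 F [-0.8 -0.4 -0.3] M [-0.13  0.06 -0.03] w 0.179 t 33.5
56 yaw 109.2 z 0.1243 F [ 0.6 -0.7 -1.9] M [-0.14  0.07 -0.03] w 0.183 t 33.8
64 yaw 101.2 z 0.1239 F [-0.5  0.1 -2. ] M [-0.02  0.06  0.  ] w 0.178 t 34.1
70 yaw 95.1 z 0.124 F [-0.6 -0.8 -1.8] M [-0.02 -0.03 -0.01] w 0.176 t 34.3
74 yaw 91.0 z 0.124 F [-0.8  0.5 -1.3] M [0.03 0.15 0.  ] w 0.178 t 34.6
76 yaw 89.0 z 0.1239 F [-1.8  0.5 -1.1] M [0.01 0.33 0.53] w 0.178 t 34.8
78 yaw 87.0 z 0.1239 F [-1.8  0.6 -0.3] M [-0.04  0.58  1.5 ] w 0.175 t 35.1
STOP
[ 0.50291842 -0.13865283  0.12392511] [-0.04  0.58  1.5 ]
```

```bash
python3 - <<'E'
from h import *
turn(JAR["near"],.1238,76)
p=bot.read_position(); bot.set_gripper(.5); bot.move_linear([p[0],p[1],.21],speed=.15)
bot.move_pose([.50,-.06,.25],q(down(0))); bot.wait(.3); shot("fin")
s=bot.camera("side")[:,:,::-1]
a=cv2.resize(cv2.imread("pics/fin.png")[0:260,330:600],(400,385)); b=cv2.resize(s[130:270,250:400],(400,385),interpolation=2)
cv2.imwrite("pics/finc.png",np.hstack([a,b])); print(bot.read_clock())
E
```

```text
38.325
```

View pics/finc.png

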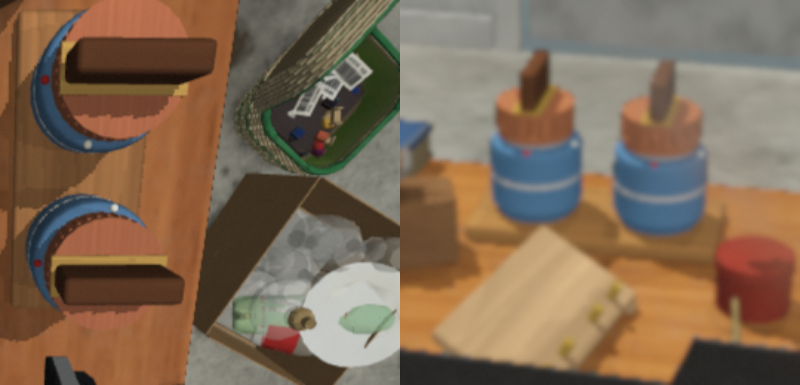

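Both lids sit low on their jars, with bars along the red-dot line (red dots at about (43,78) and (38,263) in the crop). The gripper is clear and the tin stands untouched.

```bash
python3 -c "
from h import *
print(bot.close_job())"
```

```text
the job is handed in; nothing more can be done
None
```

Both lids are screwed to their stops over the red dots: lid_2 on the far jar, after it would not drop onto the near one, and lid_1 on the near jar. Both are released, I never went near the oil can or the tin, and the job was handed in about 38 s into the 72 s allowed; no verdict came back.

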